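# Set up the engraver's bar fixture

### The arm

A 6-joint arm with a two-finger parallel gripper is mounted at the origin on a cart in front of the work surface, level with it; the furniture and walls round the work are solid. World frame = base frame: x ahead of the robot, y to its left, z up, the work surface at z = 0. Lengths are in m, angles in rad, forces in N, time in s.
With the tool pointing down it reaches from about 0.35 to 0.775 m from the base axis. Payload 5.5 kg.
Tool frame: the origin (TCP) lies at the very end of the fingers, on their centre line; the grasp point (between the pads) lies 19 mm behind it; z points along the fingers, y is the line along which they close (so a half turn about z gives the same grasp; the last joint's range is limited). The gripper opens to 85 mm and grips with 20 to 120 N. Pads are 22 mm wide; open, the fingers measure 114 mm over their backs; the gripper's body (76 mm by 85 mm) begins 54 mm behind the grasp point. The pads swing forward as they close: fully open they stand 13 mm farther back than shut.
Start: joints at [-1.352, 0.313, 0.046, 1.304, 0, 1.431], TCP at [0.202, -0.538, 0.231] pointing down, gripper open.
Joint ranges: [-2.76, 2.76], [-0.86, 1.69], [-1.03, 1.26], [-2.2, 2.34], [-1.47, 1.5], [-3.14, 3.14]. Speed limits (rad/s): [2.57, 2.57, 3.14, 3.14, 3.14, 3.14].

### API

Orientations are given as a unit quaternion [w, x, y, z].
In Python, from workcell import env, cams, ticket, spotter gives the robot as it stands.
- The arm moves only by the tool jog_arm, never from a script. Its argument "increments" is a list that holds one entry, the list of rows, each a list of 7 numbers: the shift along the tool's x, y, z in units of 0.25 m (1.0 is 0.25 m), then the turn, a rotation vector about the tool's x, y, z in units of 180 degrees (1.0 is 180 degrees), then the closure in counts, from 0 (fully open) to 255 (shut). A call has 1 to 20 rows; each row shifts and turns the commanded pose from where the row before left it, along the tool's axes as they then stand; what a row does not reach is not made up. A row lasts 1/10 s, in which the tool goes at most 50 mm and 8.59 degrees, less where a joint would pass 70% of its speed; a pose out of reach is approached as far as the arm can. A call with a number of a shift or a turn outside -1 to 1 is refused whole. A call with a gripper value outside its range is refused whole. The fingers move at their own pace and stop on an object; "force" is the grip in N (left out, the last holds). Time passes only in rows, so rows that do not move let the fingers close. It gives the time, the measured TCP pose, the force, the opening and the grip force at its end, in the units of the state.
- env.get_state(): the state, without advancing time (a new reading comes with each control period).
- cams.read_camera(name): name is "side" or "top" or "wrist"; returns a dict with "pixels" (384x512x3 uint8, red, green, blue), "fx", "fy", "cx", "cy" (pixels), "xyz" and "attitude" of the camera in the world; the wrist camera has in their place "mount" (4x4, takes a point from camera to tool coordinates, whose origin is the TCP and whose axes are the flange's). Camera axes: x right, y down, z forward; pixel columns grow to the right and rows downward; lengths in m; the calibration is good to about 2 mm. A picture is of the moment at which its call begins: read the wrist's pose just before it. There is no depth.
- ticket.hand_in(): hands the job in; it is judged then, once.
Trained networks look in the newest picture that a camera, given by its name, has taken for a name from the list of things; names that differ only in an ending like _2 or _b are one class to them, and where a whole thing is asked for, a point or a joint stands for the part that bears it (a point fixed in the world has none). Each returns a list of dicts, best first, with "conf" (0 to 1); they miss things now and then, are a little off and sometimes report something else, mostly with a low value. They report only what shows in the picture. A call takes as long as a camera call.
- spotter.find_in(target, camera): "uv" ([column, row] in pixels, amid what is visible of it).
- spotter.cut_out(target, camera): "region" (384x512 bool, what is visible of it) and "uv" ([column, row] in pixels, amid what is visible of it).
- spotter.landmark_of(target, camera): "uv" ([column, row] in pixels: a listed point, or the origin of a listed thing).
The state is a dict: "clock": time; "joint_pos": joint angles; "qvel": joint speeds; "tau": joint torques, N m; "tcp_pos": TCP position; "orientation": TCP orientation; "wrist_force": force on the tool from outside, world axes, zero at the start; "ft_torque": the same for the moment, N m; "finger_gap": finger opening in m; "grip_force": force on a finger pad.
Only numpy, scipy, OpenCV 4.12 (cv2) and the standard library are available. Lean on these libraries where they do the work, as an engineer would, in place of code of your own. Each camera call takes 0.05 s, during which the arm holds its last target. There are 200 camera calls.

### The job

Set up the engraving job: unscrew the black wing knob of the bar fixture until its clamp bar stands clear, lay every aluminium blank flat in a slot of its own with its far end under the clamp bar and up against the back stop, then screw the knob down until the bar clamps all of them firmly. On the control box set the left dial to mark 1 and the right dial to mark 4, counted clockwise from the long zero line, and leave the other things on the bench where they are.

Things in the scene. Friction and masses are not known exactly. Their poses are not given: they have to be found in the camera images.
- fixture: fixed bar fixture, steel base 190 (x) x 232 (y) x 12 mm; origin at the centre of its underside, x from its open front to its back, z up. Three slots run along x, centred at y = -60, 0, +60 mm, 38 mm wide, floor 12 mm above the origin, open in front to x = -95 mm; the lands beside them rise 4 mm above that floor. Back stop: 18 mm tall, face at x = +75 mm
- slot_1 (a point): where the centre of a blank lies when home in the right slot against the back stop (x = +10, y = -60, z = +22 mm in the fixture's frame); axes as the fixture's
- slot_2 (a point): where the centre of a blank lies when home in the middle slot against the back stop (x = +10, y = 0, z = +22 mm in the fixture's frame); axes as the fixture's
- slot_3 (a point): where the centre of a blank lies when home in the left slot against the back stop (x = +10, y = 60, z = +22 mm in the fixture's frame); axes as the fixture's
- clamp_knob (a joint): turn of the wing knob, rad, growing ANTICLOCKWISE from above, 0 to 4.6. Knob and clamp bar rise together 4 mm per rad as it grows: the bar's underside is (22 + 4 * value) mm above the fixture's origin. It touches blanks at 2.5, is 6 mm clear at 4.0, starts too low. Self-locking (friction 0.06 N m, holds 15 N); to clamp firmly go on turning 0.2 to 0.3 rad past the touch; it stops at about 2.48
- clamp_knob_grip (a point): centre of the knob's wing: an upright black bar 46 long (x axis of this frame, turning with the knob) x 12 wide x 23 mm tall, on a hub 26 mm across that ends 10 mm below this point; it is (95 + 4 * value of clamp_knob) mm above the fixture's origin, at x = +60, y = 0 of its frame
- clamp_bar: aluminium clamp bar across all slots, 22 (x) x 222 (y) x 12 mm, origin at the centre of its underside, x = +60 mm in the fixture's frame; it only moves up and down. Over it lies a fixed bridge (x = +48 to +72, z = 56 to 68 mm, 226 mm wide) on a column at each end (y = +-101 mm); the screw passes up through its middle
- control_box: fixed grey control box, 100 (x) x 164 (y) x 38 mm; origin at the centre of its underside, x away from the operator. Left dial at y = +40, right dial at y = -40 mm. Each has 7 white lines, marks 0 to 6, 45 degrees apart: the long one, 0, lies at +x, and they go on clockwise seen from above (2 at -y, 4 at -x, 6 at +y)
- dial_left (a joint): turn of the left (y = +40 mm) dial: black pointer dial on the control box, a hinge about the vertical. 0 = pointer at the long zero line, growing CLOCKWISE seen from above, 0.785 rad per mark, stops at 0 and 4.71 (mark 6); stays where it is left (friction 0.03 N m)
- dial_left_grip (a point): left dial: point on its axis at mid-height of its upright grip bar, which is 11 wide, 21 tall and reaches 22.5 mm towards the pointer end and 19 mm the other way; x axis of this frame = the direction in which the pointer points
- dial_right (a joint): turn of the right (y = -40 mm) dial: black pointer dial on the control box, a hinge about the vertical. 0 = pointer at the long zero line, growing CLOCKWISE seen from above, 0.785 rad per mark, stops at 0 and 4.71 (mark 6); stays where it is left (friction 0.03 N m)
- dial_right_grip (a point): right dial: point on its axis at mid-height of its upright grip bar, which is 11 wide, 21 tall and reaches 22.5 mm towards the pointer end and 19 mm the other way; x axis of this frame = the direction in which the pointer points
- blank_1_centre (a point): loose flat bar of bare aluminium, an engraving blank, 130 long (its x axis) x 28 wide (y) x 20 thick (z), about 0.18 kg, both ends alike; the point is its centre, half-way up. 2 or 3 blanks are present
- blank_2_centre (a point): loose flat bar of bare aluminium, an engraving blank, 130 long (its x axis) x 28 wide (y) x 20 thick (z), about 0.18 kg, both ends alike; the point is its centre, half-way up. 2 or 3 blanks are present
- blank_3_centre (a point): loose flat bar of bare aluminium, an engraving blank, 130 long (its x axis) x 28 wide (y) x 20 thick (z), about 0.18 kg, both ends alike; the point is its centre, half-way up. 2 or 3 blanks are present
- blank_1: same blank as point blank_1_centre; origin at the centre of its underside
- blank_2: same blank as point blank_2_centre; origin at the centre of its underside
- blank_3: same blank as point blank_3_centre; origin at the centre of its underside
- flux_tin: bystander: green round tin, 73 across x 28 mm, on the bench; leave it alone
- loupe: bystander: folding loupe, 64 x 26 x 15 mm, on the bench; leave it alone
- cut_lube: bystander: white bottle, 34 across x 77 mm, on the bench; leave it alone

How it is judged:
On the way, in this order (a step that is already met when the one before it is completed fails the run):
1. the knob is unscrewed until the clamp bar stands higher than a blank is thick (clamp_knob over 3.0) (value of joint clamp_knob above 3 rad), for 0.2 s.
2. every blank present lies in a slot against the back stop under the bar (x of blank_1_centre in the frame of fixture between 0.001 and 0.016 m and y of blank_1_centre in the frame of fixture between -0.075 and 0.075 m and z of blank_1_centre in the frame of fixture between 0.0185 and 0.0245 m and angle between the x axis of each of blank_1_centre, blank_2_centre, blank_3_centre and the x axis of fixture, either way round below 0.15 rad and x of blank_2_centre in the frame of fixture between 0.001 and 0.016 m and y of blank_2_centre in the frame of fixture between -0.075 and 0.075 m and z of blank_2_centre in the frame of fixture between 0.0185 and 0.0245 m and x of blank_3_centre in the frame of fixture between 0.001 and 0.016 m and y of blank_3_centre in the frame of fixture between -0.075 and 0.075 m and z of blank_3_centre in the frame of fixture between 0.0185 and 0.0245 m), for 0.2 s.
3. the knob is screwed down until the bar presses on every blank (over 1 N each) (contact force between clamp_bar and blank_1 above 1 N and contact force between clamp_bar and blank_2 above 1 N and contact force between clamp_bar and blank_3 above 1 N), for 0.2 s.
At the end, for the whole second after the job is handed in: every blank lies flat in a slot (0.15 rad), within 9 mm of the back stop, at rest, pressed by the clamp bar with over 1 N; the left dial stands within 0.2 rad of mark 1 (0.785) and the right dial within 0.2 rad of mark 4 (3.142); tin, loupe and bottle not moved 3 cm (all of step 2 and all of step 3 and linear speed of each of blank_1, blank_2, blank_3 below 0.02 m/s and value of joint dial_left between 0.585 and 0.985 rad and value of joint dial_right between 2.942 and 3.342 rad); the robot touches nothing.
It fails at once if the tin is moved more than 3 cm (distance of flux_tin from where it was at the start of the episode above 0.03 m).
It fails at once if the loupe is moved more than 3 cm (distance of loupe from where it was at the start of the episode above 0.03 m).
It fails at once if the bottle is moved more than 3 cm (distance of cut_lube from where it was at the start of the episode above 0.03 m).
Of blank_1, blank_2, blank_3 only 2 to 3 are there at a start; the rules pass over those that are not, and their reading is None.
At some moment in a run one of blank_1, blank_2, blank_3 may be knocked a few centimetres aside while the robot is not near it.
Once in a run the grip may slacken for a moment while it holds something.
It also fails if it takes over 210 s, if anything falls off the work surface, if the arm or the gripper's body presses on something with over 40 N, if the wrist force passes 120 N, or if a joint passes its speed limit or range.

## Working session

There is one attempt and no reset: what is moved stays moved. The work goes in short steps, Python scripts to look and compute and a tool call to move; the robot and the scene stay as the last step left them, time stands still between calls to the robot, and variables do not carry over. Pictures are saved under pics/ and viewed, at most 14 in all, crops included, and the job is handed in when it is done.

Besides the shell and the picture viewer there is one more tool, called after ">>>" as name(argument=value, ...), one argument or row to a line, values as JSON. jog_arm: Moves the arm, as the interface text tells. Shifts and turns lie within -1 to 1; 1 stands for 0.25 m of shift or 180 degrees of turn. Its arguments: {"type":"object","properties":{"increments":{"type":"array"},"force":{"type":"number"}},"required":["increments"]}

```bash
ls; mkdir -p pics
cat > h.py <<'E'
import numpy as np, cv2
from scipy.spatial.transform import Rotation as R
from workcell import env, cams, ticket, spotter
def q2m(q): return R.from_quat([q[1],q[2],q[3],q[0]]).as_matrix()
def cam(n):
    s=env.get_state(); c=cams.read_camera(n)
    if n=='wrist':
        T=np.eye(4); T[:3,:3]=q2m(s['orientation']); T[:3,3]=s['tcp_pos']
        M=T@np.array(c['mount']); c['P']=M[:3,3]; c['A']=M[:3,:3]
    else:
        a=np.array(c['attitude'],float); c['A']=a if a.shape==(3,3) else q2m(a); c['P']=np.array(c['xyz'],float)
    return c
def pix2w(c,uv,z):
    d=c['A']@np.array([(uv[0]-c['cx'])/c['fx'],(uv[1]-c['cy'])/c['fy'],1.])
    return c['P']+d*(z-c['P'][2])/d[2]
def w2pix(c,p):
    q=c['A'].T@(np.array(p)-c['P']); return np.array([c['fx']*q[0]/q[2]+c['cx'],c['fy']*q[1]/q[2]+c['cy']])
def save(c,name,crop=None,scale=1):
    im=c['pixels'][:,:,::-1]
    if crop: u0,v0,u1,v1=crop; im=im[v0:v1,u0:u1]
    cv2.imwrite('pics/'+name,cv2.resize(np.ascontiguousarray(im),None,fx=scale,fy=scale,interpolation=cv2.INTER_CUBIC))
def st():
    s=env.get_state(); m=q2m(s['orientation'])
    print('t',round(s['clock'],2),'tcp',np.round(s['tcp_pos'],4),'x-axis yaw',round(np.degrees(np.arctan2(m[1,0],m[0,0])),1),'tilt z',np.round(m[:,2],3),'gap',round(s['finger_gap'],4),'F',np.round(s['wrist_force'],1),'j',np.round(s['joint_pos'],2))
E
python3 - <<'E'
from h import *
st()
for n in ['top','side']:
    c=cam(n); save(c,n+'0.png',scale=1.5); print(n,c['P'],np.round(c['A'],3).tolist(),c['fx'],c['cx'],c['cy'])
    for t,z in [('fixture',0),('control_box',0),('blank_1_centre',.01),('clamp_knob_grip',.1),('dial_left_grip',.05),('dial_right_grip',.05),('flux_tin',0),('loupe',0),('cut_lube',0),('slot_1',.022),('slot_2',.022),('slot_3',.022)]:
        for d in spotter.landmark_of(t,n)[:4]:
            print(t,round(d['conf'],2),np.round(d['uv']),np.round(pix2w(c,d['uv'],z),3))
E
```

```text
pics
t 0.0 tcp [ 0.2018 -0.5379  0.2304] x-axis yaw 20.6 tilt z [-0.     0.002 -1.   ] gap 0.0851 F [-0.3  0.1 -0.4] j [-1.35  0.31  0.04  1.3  -0.    1.43]
top [ 0.37642912 -0.04729151  1.17301343] [[-0.0, -0.99, 0.144], [-1.0, -0.003, -0.026], [0.026, -0.144, -0.989]] 382.3712795395227 257.14070976083406 191.7705538137072
fixture 0.79 [199. 182.] [0.576 0.101 0.   ]
control_box 0.9 [355. 195.] [ 0.539 -0.385  0.   ]
control_box 0.4 [175. 177.] [0.593 0.176 0.   ]
clamp_knob_grip 0.41 [193. 158.] [0.63  0.109 0.1  ]
dial_left_grip 0.55 [349. 194.] [ 0.533 -0.352  0.05 ]
dial_right_grip 0.48 [376. 198.] [ 0.523 -0.433  0.05 ]
flux_tin 0.87 [310. 178.] [ 0.591 -0.245  0.   ]
loupe 0.5 [276. 196.] [ 0.532 -0.138  0.   ]
loupe 0.19 [316. 176.] [ 0.596 -0.263  0.   ]
cut_lube 0.36 [200. 179.] [0.586 0.1   0.   ]
slot_1 0.92 [220. 178.] [0.585 0.035 0.022]
slot_1 0.91 [196. 178.] [0.586 0.109 0.022]
slot_1 0.87 [177. 179.] [0.582 0.165 0.022]
slot_1 0.44 [132. 194.] [0.534 0.3   0.022]
slot_2 0.92 [220. 178.] [0.585 0.035 0.022]
slot_2 0.91 [196. 178.] [0.586 0.109 0.022]
slot_2 0.87 [177
[... 678 characters left out ...]
al_left_grip 0.73 [273. 159.] [0.627 0.096 0.05 ]
dial_left_grip 0.69 [252. 266.] [ 0.518 -0.333  0.05 ]
dial_right_grip 0.74 [256. 298.] [ 0.518 -0.422  0.05 ]
flux_tin 0.82 [275. 257.] [ 0.583 -0.266  0.   ]
flux_tin 0.21 [255. 298.] [ 0.519 -0.383  0.   ]
loupe 0.74 [249. 220.] [ 0.529 -0.12   0.   ]
slot_1 0.98 [258. 156.] [0.586 0.164 0.022]
slot_1 0.89 [259. 176.] [0.578 0.052 0.022]
slot_1 0.61 [259. 163.] [0.586 0.121 0.022]
slot_2 0.98 [258. 156.] [0.586 0.164 0.022]
slot_2 0.89 [259. 176.] [0.578 0.052 0.022]
slot_2 0.61 [259. 163.] [0.586 0.121 0.022]
slot_3 0.98 [258. 156.] [0.586 0.164 0.022]
slot_3 0.89 [259. 176.] [0.578 0.052 0.022]
slot_3 0.61 [259. 163.] [0.586 0.121 0.022]
```

View pics/top0.png

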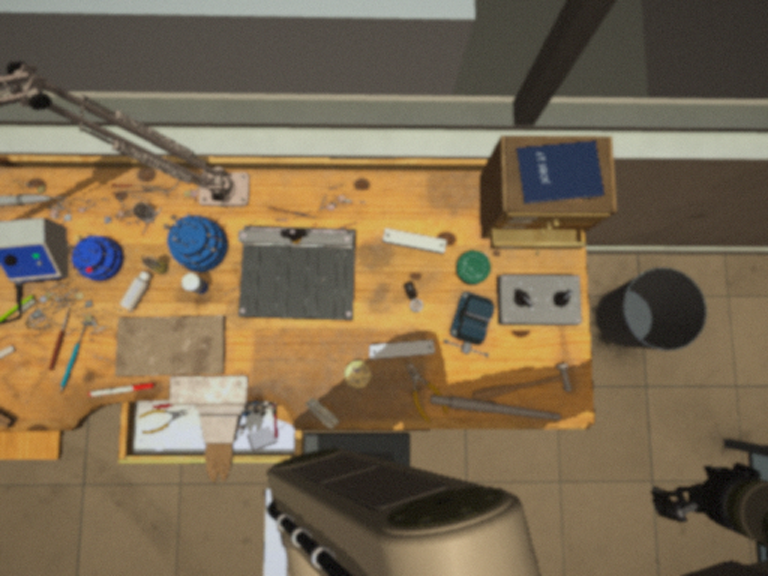

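View pics/side0.png

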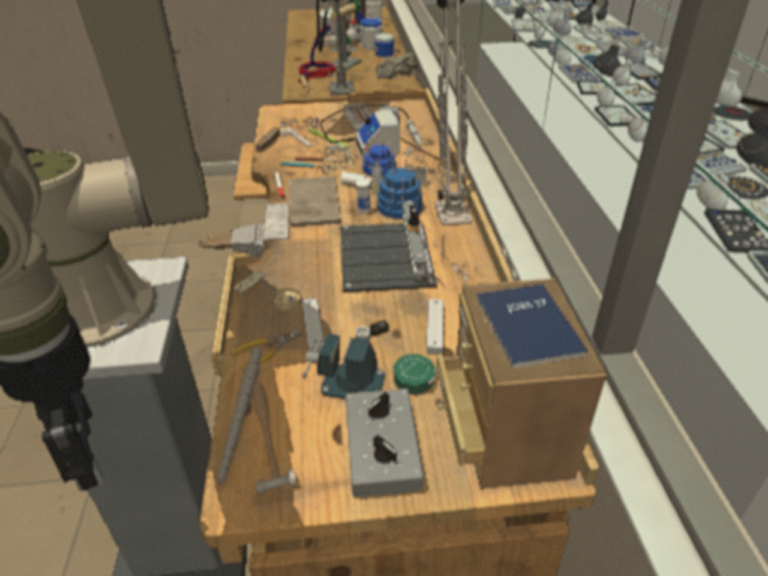

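Top view: two blanks at (277,161) and (268,233) px, a fixture at (198,182), a control box at (360,200) and a tin at (315,178). The loupe is at (275,196), with the bottle probably at (130,188). There is no third blank in sight.

```bash
cat >> h.py <<'E'
def plan(pos,yaw=None):
    """units for turn about tool z (done first), then shift in tool axes after the turn; yaw modulo 180"""
    s=env.get_state(); m=q2m(s['orientation']); y0=np.degrees(np.arctan2(m[1,0],m[0,0]))
    d=0 if yaw is None else (yaw-y0+90)%180-90
    y=np.radians(y0+d); x=np.array([np.cos(y),np.sin(y),0]); yy=np.array([np.sin(y),-np.cos(y),0])
    v=np.array(pos)-s['tcp_pos']
    print('turn deg',round(d,1),'units',round(-d/180,4),'(rows >=',int(np.ceil(abs(d)/8.5)),') shift units',np.round([v@x/.25,v@yy/.25,-v[2]/.25],4),'rows>=',round(np.linalg.norm(v)/.05,1))
E
python3 - <<'E'
from h import *
c=cam('wrist'); print('mount',np.round(np.array(c['mount']),3).tolist(),c['fx'])
c=cam('top')
for n,u,z in [('bA',(277,161),.02),('bB',(268,233),.02),('fixFL',(160,209),.014),('fixFR',(235,212),.014),('loupe',(275,196),.01),('dl',(350,198),.06),('dr',(375,198),.06)]: print(n,np.round(pix2w(c,u,z),3))
plan([0.45,-0.385,0.30],0)
E
```

```text
mount [[0.0, -0.957, -0.29, 0.073], [1.0, 0.0, -0.0, -0.0], [0.0, -0.29, 0.957, -0.143], [0.0, 0.0, 0.0, 1.0]] 307.36130611839235
bA [ 0.64  -0.139  0.02 ]
bB [ 0.419 -0.11   0.02 ]
fixFL [0.491 0.216 0.014]
fixFR [ 0.483 -0.011  0.014]
loupe [ 0.532 -0.133  0.01 ]
dl [ 0.521 -0.351  0.06 ]
dr [ 0.521 -0.426  0.06 ]
turn deg -20.6 units 0.1142 (rows >= 3 ) shift units [ 0.9924 -0.6137 -0.2747] rows>= 6.0
```

>>> jog_arm(
  increments=[
    [[0, 0, -0.05, 0, 0, 0.0381, 0], [0, 0, -0.05, 0, 0, 0.0381, 0], [0, 0, -0.05, 0, 0, 0.0381, 0], [0.15, -0.08, 0, 0, 0, 0, 0], [0.15, -0.08, 0, 0, 0, 0, 0], [0.15, -0.08, 0, 0, 0, 0, 0], [0.15, -0.08, 0, 0, 0, 0, 0], [0.15, -0.08, 0, 0, 0, 0, 0], [0.15, -0.08, 0, 0, 0, 0, 0], [0.15, -0.08, 0, 0, 0, 0, 0], [0.12, -0.05, 0, 0, 0, 0, 0], [0, 0, 0, 0, 0, 0, 0], [0, 0, 0, 0, 0, 0, 0]],
  ],
)

```text
clock: 2.7
tcp_pos: [0.4949, -0.3855, 0.2684]
orientation: [-0.0, 1.0, 0.001, -0.0]
wrist_force: [-0.3, 1.5, -0.1]
finger_gap: 0.0855
grip_force: 0.0
```

Run:
```python
from h import *
st(); c=cam('wrist'); save(c,'w1.png',scale=1.5)
for t,z in [('control_box',0),('dial_left_grip',.06),('dial_right_grip',.06)]:
    for d in spotter.landmark_of(t,'wrist')[:4]:
        print(t,round(d['conf'],2),np.round(d['uv']),np.round(pix2w(c,d['uv'],z),3))
```

```text
t 2.7 tcp [ 0.4949 -0.3855  0.2684] x-axis yaw 0.1 tilt z [-0.001  0.    -1.   ] gap 0.0855 F [-0.3  1.5 -0.1] j [-0.79  0.42  0.28  1.44 -0.    2.35]
control_box 0.88 [258. 137.] [ 0.522 -0.39   0.   ]
control_box 0.62 [290. 146.] [ 0.509 -0.432  0.   ]
dial_left_grip 0.91 [226. 147.] [ 0.516 -0.353  0.06 ]
dial_right_grip 0.8 [289. 145.] [ 0.52  -0.424  0.06 ]
```

View pics/w1.png

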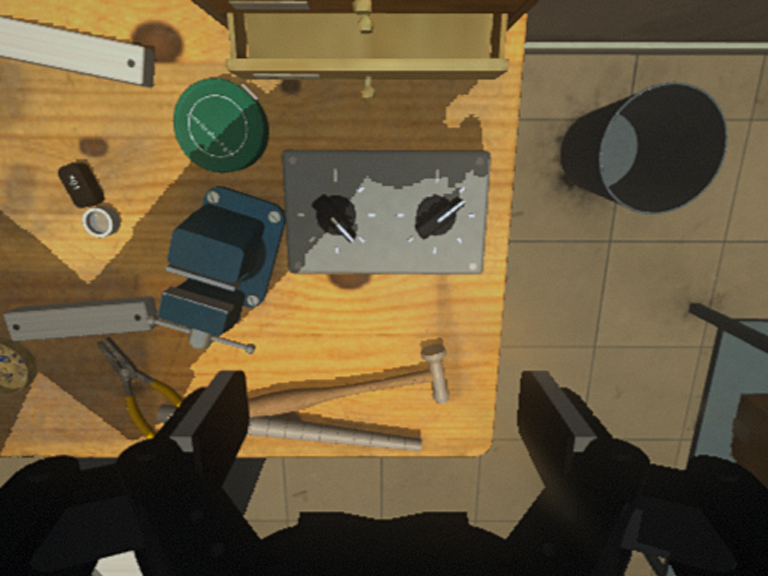

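The wrist view shows the left dial centre at about (336,215) with its pointer at mark 3, and the right dial centre at about (437,214) with its pointer near mark 1.2. The vise stands just left of the box.

```bash
cat >> h.py <<'E'
def tri(obs):
    A=np.zeros((3,3)); b=np.zeros(3)
    for c,uv in obs:
        d=c['A']@np.array([(uv[0]-c['cx'])/c['fx'],(uv[1]-c['cy'])/c['fy'],1.]); d/=np.linalg.norm(d); Q=np.eye(3)-np.outer(d,d); A+=Q; b+=Q@c['P']
    return np.linalg.solve(A,b)
E
python3 - <<'E'
from h import *
W=cam('wrist');S=cam('side')
for n,u in [('L base',(336/1.5,214/1.5)),('R base',(437/1.5,213/1.5)),('vise near',(283/1.5,215/1.5))]: print(n,np.round(pix2w(W,u,.038),4))
for n in ['dial_left_grip','dial_right_grip']:
    w=spotter.landmark_of(n,'wrist')[0]; ss=spotter.landmark_of(n,'side')
    for s in ss[:3]: print(n,s['uv'],s['conf'],np.round(tri([(W,w['uv']),(S,s['uv'])]),4))
# pointer white line angle: bright elongated blob near each dial, at z~.07
g=W['pixels'].min(2)
for n,(u,v) in [('L',(344/1.5,230/1.5)),('R',(450/1.5,210/1.5))]:
    u,v=int(u),int(v); sub=(g[v-12:v+13,u-14:u+15]>190).astype(np.uint8)
    k,l,stt,ce=cv2.connectedComponentsWithStats(sub)
    for i in range(1,k):
        if stt[i,4]<8: continue
        p=np.argwhere(l==i)[:,::-1]+[u-14,v-12]
        w=np.array([pix2w(W,q,.068)[:2] for q in p]); m=w.mean(0); U,s_,V=np.linalg.svd(w-m)
        print(n,stt[i,4],'c',np.round(m,4),'dir deg',round(np.degrees(np.arctan2(V[0,1],V[0,0])),1),'len',np.round(s_,4))
save(W,'w1c.png',(180,85,340,195),5)
E
```

```text
L base [ 0.5176 -0.3495  0.038 ]
R base [ 0.5182 -0.431   0.038 ]
vise near [ 0.5168 -0.3066  0.038 ]
dial_left_grip [250.1, 263.8] 0.44 [ 0.5177 -0.3507  0.0768]
dial_right_grip [256.4, 295.3] 0.54 [ 0.5195 -0.4236  0.0615]
```

View pics/w1c.png

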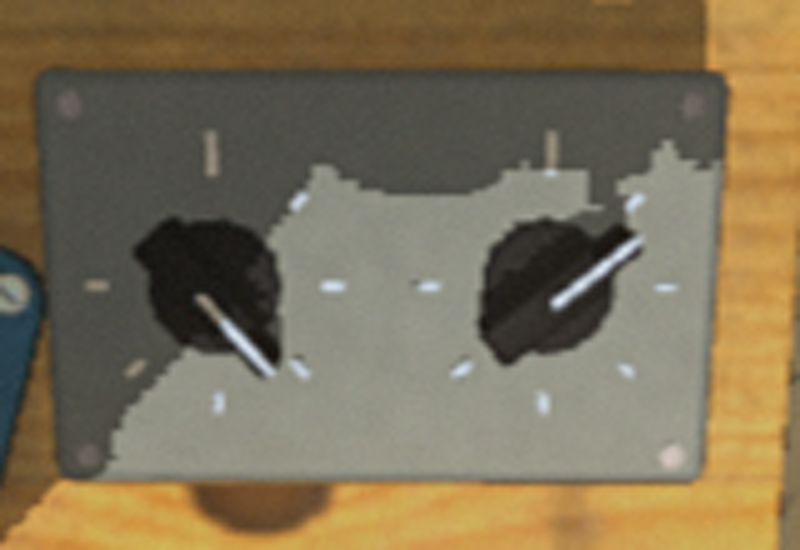

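Run:
```python
from h import *
plan([.5185,-.348,.09],43)
```

```text
turn deg 43.1 units -0.2393 (rows >= 6 ) shift units [ 0.1764 -0.0455  0.7158] rows>= 3.7
```

>>> jog_arm(
  force=40,
  increments=[
    [[0, 0, 0, 0, 0, -0.04, 130], [0, 0, 0, 0, 0, -0.04, 130], [0, 0, 0, 0, 0, -0.04, 130], [0, 0, 0, 0, 0, -0.04, 130], [0, 0, 0, 0, 0, -0.04, 130], [0, 0, 0, 0, 0, -0.04, 130], [0.06, -0.015, 0.12, 0, 0, 0, 130], [0.06, -0.015, 0.12, 0, 0, 0, 130], [0.056, -0.015, 0.12, 0, 0, 0, 130], [0, 0, 0.12, 0, 0, 0, 130], [0, 0, 0.12, 0, 0, 0, 130], [0, 0, 0.116, 0, 0, 0, 130], [0, 0, 0, 0, 0, 0, 130], [0, 0, 0, 0, 0, 0, 130]],
  ],
)

```text
clock: 4.6
tcp_pos: [0.5186, -0.3476, 0.09]
orientation: [-0.0, 0.93, 0.368, -0.0]
wrist_force: [-0.5, 0.3, -0.1]
finger_gap: 0.0421
grip_force: 0.0
```

Run:
```python
from h import *
st(); plan([.5185,-.348,.051],43)
```

```text
t 4.6 tcp [ 0.5186 -0.3476  0.09  ] x-axis yaw 43.2 tilt z [-0.001  0.001 -1.   ] gap 0.0421 F [-0.5  0.3 -0.1] j [-0.72  0.48 -0.06  1.03 -0.    1.67]
turn deg -0.2 units 0.001 (rows >= 1 ) shift units [-0.0013  0.0009  0.1559] rows>= 0.8
```

>>> jog_arm(
  increments=[
    [[0, 0, 0.06, 0, 0, 0, 130], [0, 0, 0.06, 0, 0, 0, 130], [0, 0, 0.036, 0, 0, 0, 130], [0, 0, 0, 0, 0, 0, 255], [0, 0, 0, 0, 0, 0, 255], [0, 0, 0, 0, 0, 0, 255], [0, 0, 0, 0, 0, 0, 255], [0, 0, 0, 0, 0, 0, 255], [0, 0, 0, 0, 0, 0, 255]],
  ],
)

```text
clock: 5.5
tcp_pos: [0.5193, -0.3482, 0.0522]
orientation: [0.001, 0.93, 0.368, 0.0]
wrist_force: [-2.7, 0.6, 6.5]
finger_gap: 0.0095
grip_force: 42.1
```

>>> jog_arm(
  increments=[
    [[0, 0, -0.004, 0, 0, -0.0425, 255], [0, 0, 0, 0, 0, -0.0425, 255], [0, 0, 0, 0, 0, -0.0425, 255], [0, 0, 0, 0, 0, -0.0425, 255], [0, 0, 0, 0, 0, -0.0425, 255], [0, 0, 0, 0, 0, -0.0425, 255], [0, 0, 0, 0, 0, -0.0425, 255], [0, 0, 0, 0, 0, -0.0425, 255], [0, 0, 0, 0, 0, -0.0425, 255], [0, 0, 0, 0, 0, -0.0425, 255], [0, 0, 0, 0, 0, -0.0425, 255], [0, 0, 0, 0, 0, -0.0425, 255], [0, 0, 0, 0, 0, 0, 255], [0, 0, 0, 0, 0, 0, 130], [0, 0, 0, 0, 0, 0, 130], [0, 0, 0, 0, 0, 0, 130], [0, 0, -0.1, 0, 0, 0, 130], [0, 0, -0.1, 0, 0, 0, 130], [0, 0, 0, 0, 0, 0, 130]],
  ],
)

```text
clock: 7.4
tcp_pos: [0.5205, -0.3493, 0.1056]
orientation: [0.003, 0.383, 0.924, -0.001]
wrist_force: [1.3, -0.3, 0.4]
finger_gap: 0.0417
grip_force: 0.0
```

Run:
```python
from h import *
st(); plan([.5185,-.4286,.1],128)
c=cam('wrist'); save(c,'w2.png')
```

```text
t 7.4 tcp [ 0.5205 -0.3493  0.1056] x-axis yaw 134.9 tilt z [ 0.004 -0.004 -1.   ] gap 0.0417 F [ 1.3 -0.3  0.4] j [-0.72  0.47 -0.04  1.06 -0.    0.07]
turn deg -6.9 units 0.0385 (rows >= 1 ) shift units [-0.245  -0.2016  0.0224] rows>= 1.6
```

View pics/w2.png

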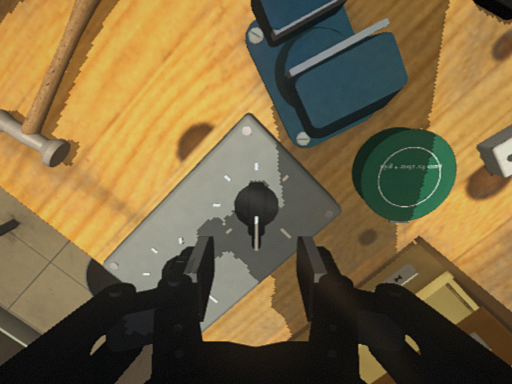

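The left dial's pointer, at (256,235), stands at -45°, which is mark 1. Now the right dial.

>>> jog_arm(
  increments=[
    [[0, 0, 0, 0, 0, 0.0385, 130], [-0.123, -0.101, 0, 0, 0, 0, 130], [-0.122, -0.101, 0, 0, 0, 0, 130], [0, 0, 0.1, 0, 0, 0, 130], [0, 0, 0.11, 0, 0, 0, 130], [0, 0, 0, 0, 0, 0, 130], [0, 0, 0, 0, 0, 0, 255], [0, 0, 0, 0, 0, 0, 255], [0, 0, 0, 0, 0, 0, 255], [0, 0, 0, 0, 0, 0, 255], [0, 0, 0, 0, 0, 0, 255], [0, 0, 0, 0, 0, 0, 255]],
  ],
)

```text
clock: 8.65
tcp_pos: [0.5183, -0.4265, 0.0507]
orientation: [0.001, 0.437, 0.899, 0.0]
wrist_force: [4.6, 4.2, 0.6]
finger_gap: 0.0098
grip_force: 43.1
```

>>> jog_arm(
  increments=[
    [[0, 0, 0, 0, 0, 0.0445, 255], [0, 0, 0, 0, 0, 0.0445, 255], [0, 0, 0, 0, 0, 0.0445, 255], [0, 0, 0, 0, 0, 0.0445, 255], [0, 0, 0, 0, 0, 0.0445, 255], [0, 0, 0, 0, 0, 0.0445, 255], [0, 0, 0, 0, 0, 0.0445, 255], [0, 0, 0, 0, 0, 0.0445, 255], [0, 0, 0, 0, 0, 0.0445, 255], [0, 0, 0, 0, 0, 0.0445, 255], [0, 0, 0, 0, 0, 0.0445, 255], [0, 0, 0, 0, 0, 0.0445, 255], [0, 0, 0, 0, 0, 0.0445, 255], [0, 0, 0, 0, 0, 0.0445, 255], [0, 0, 0, 0, 0, 0.0445, 255], [0, 0, 0, 0, 0, 0.0445, 255], [0, 0, 0, 0, 0, 0, 255], [0, 0, 0, 0, 0, 0, 120], [0, 0, 0, 0, 0, 0, 120], [0, 0, 0, 0, 0, 0, 120]],
  ],
)

```text
clock: 10.65
tcp_pos: [0.5166, -0.4274, 0.0499]
orientation: [0.0, 1.0, -0.001, -0.0]
wrist_force: [0.3, 0.2, 0.2]
finger_gap: 0.0455
grip_force: 0.0
```

>>> jog_arm(
  increments=[
    [[0, 0, -0.15, 0, 0, 0, 120], [0, 0, -0.15, 0, 0, 0, 120], [0, 0, -0.18, 0, 0, 0, 0], [0, 0, -0.18, 0, 0, 0, 0], [0, 0, -0.18, 0, 0, 0, 0], [0, 0, 0, 0, 0, 0, 0], [0, 0, 0, 0, 0, 0, 0]],
  ],
)

```text
clock: 11.35
tcp_pos: [0.517, -0.4279, 0.2613]
orientation: [0.002, 1.0, -0.001, 0.001]
wrist_force: [0.0, 0.5, -0.4]
finger_gap: 0.0855
grip_force: 0.0
```

Run:
```python
from h import *
st(); plan([.53,.105,.3],0)
c=cam('wrist'); save(c,'w3.png',(150,60,350,200),3)
```

```text
t 11.35 tcp [ 0.517  -0.4279  0.2613] x-axis yaw -0.1 tilt z [ 0.002 -0.003 -1.   ] gap 0.0855 F [ 0.   0.5 -0.4] j [-0.81  0.51  0.41  1.47 -0.    2.33]
turn deg 0.1 units -0.0007 (rows >= 1 ) shift units [ 0.0519 -2.1316 -0.1547] rows>= 10.7
```

View pics/w3.png

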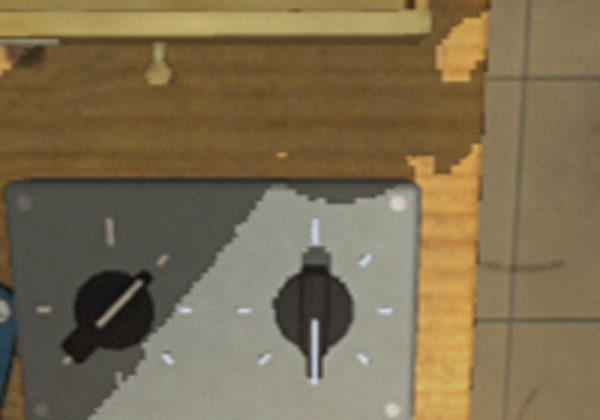

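The left pointer is at mark 1 and the right one at mark 4. Next I move to a view over the blanks, then the fixture.

>>> jog_arm(
  increments=[
    [[0, -0.18, -0.03, 0, 0, 0, 0], [0, -0.18, -0.03, 0, 0, 0, 0], [0, -0.18, -0.03, 0, 0, 0, 0], [0, -0.18, -0.03, 0, 0, 0, 0], [0, -0.18, -0.03, 0, 0, 0, 0], [0, -0.18, 0, 0, 0, 0, 0], [0, -0.18, 0, 0, 0, 0, 0], [0, 0, 0, 0, 0, 0, 0], [0, 0, 0, 0, 0, 0, 0]],
  ],
)

```text
clock: 12.3
tcp_pos: [0.5167, -0.1109, 0.2954]
orientation: [-0.0, 1.0, 0.0, -0.001]
wrist_force: [-0.1, 0.3, -0.5]
finger_gap: 0.0855
grip_force: 0.0
```

```bash
cat >> h.py <<'E'
def blanks(c,cam_,z=.02):
    for d in spotter.cut_out('blank_1',cam_):
        if d['conf']<.3: continue
        cs=max(cv2.findContours(d['region'].astype(np.uint8),cv2.RETR_EXTERNAL,cv2.CHAIN_APPROX_NONE)[0],key=cv2.contourArea).reshape(-1,2)
        w=np.array([pix2w(c,q,z)[:2] for q in cs]).astype(np.float32)*1000
        r=cv2.minAreaRect(w); b=cv2.boxPoints(r); e=b[1]-b[0]; f=b[2]-b[1]; e=e if np.linalg.norm(e)>np.linalg.norm(f) else f
        print('blank',round(d['conf'],2),np.round(d['uv']),'centre mm',np.round(r[0],1),'size',np.round(r[1]),'yaw',round((np.degrees(np.arctan2(e[1],e[0]))+90)%180-90,1))
E
python3 - <<'E'
from h import *
st(); plan([.53,.105,.3],0)
c=cam('wrist'); save(c,'w4.png',scale=1.4)
blanks(c,'wrist')
E
```

```text
t 12.3 tcp [ 0.5167 -0.1109  0.2954] x-axis yaw 0.0 tilt z [-0.003  0.    -1.   ] gap 0.0855 F [-0.1  0.3 -0.5] j [-0.36  0.21  0.07  1.43 -0.    2.78]
turn deg -0.0 units 0.0002 (rows >= 1 ) shift units [ 0.0534 -0.8637 -0.0185] rows>= 4.3
blank 0.95 [276.  55.] centre mm [ 642.1 -136. ] size [129.  30.] yaw 78.7
blank 0.69 [254. 219.] centre mm [ 423.2 -108.8] size [ 36. 132.] yaw -84.6
blank 0.61 [441. 157.] centre mm [ 519.  -366.4] size [37. 48.] yaw -39.7
```

View pics/w4.png

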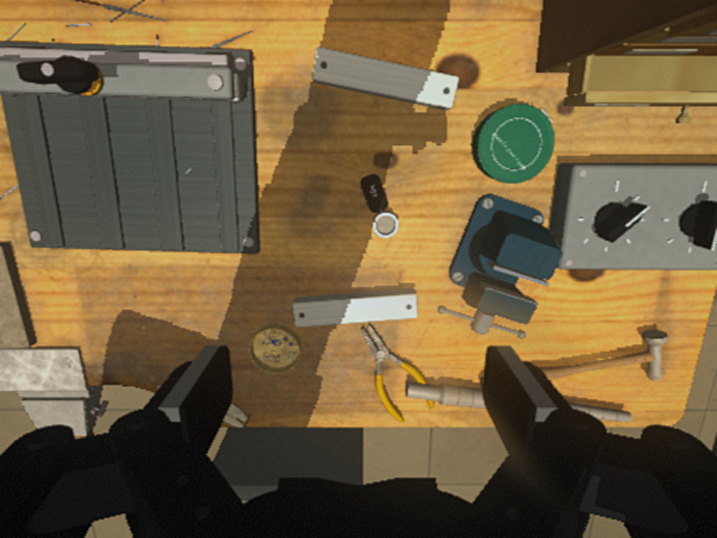

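>>> jog_arm(
  increments=[
    [[0, -0.175, 0, 0, 0, 0, 0], [0, -0.175, 0, 0, 0, 0, 0], [0, -0.175, 0, 0, 0, 0, 0], [0, -0.175, 0, 0, 0, 0, 0], [0.05, -0.165, 0, 0, 0, 0, 0], [0, 0, 0, 0, 0, 0, 0], [0, 0, 0, 0, 0, 0, 0]],
  ],
)

```text
clock: 13.1
tcp_pos: [0.5308, 0.0905, 0.2958]
orientation: [-0.005, 1.0, 0.008, -0.001]
wrist_force: [0.1, -0.6, -0.0]
finger_gap: 0.085
grip_force: 0.0
```

Run:
```python
from h import *
st()
c=cam('wrist'); save(c,'w5.png',scale=1.5); S=cam('side')
for t,z in [('fixture',0),('clamp_knob_grip',.1),('slot_1',.022)]:
    for d in spotter.landmark_of(t,'wrist')[:3]:
        print(t,round(d['conf'],2),np.round(d['uv']),np.round(pix2w(c,d['uv'],z),4))
k=spotter.landmark_of('clamp_knob_grip','wrist')[0]
for s in spotter.landmark_of('clamp_knob_grip','side')[:2]: print(s['conf'],tri([(c,k['uv']),(S,s['uv'])]))
for d in spotter.cut_out('fixture','wrist')[:1]:
    m=d['region']; ys,xs=np.nonzero(m); print(xs.min(),xs.max(),ys.min(),ys.max())
```

```text
t 13.1 tcp [0.5308 0.0905 0.2958] x-axis yaw 0.9 tilt z [-0.002  0.009 -1.   ] gap 0.085 F [ 0.1 -0.6 -0. ] j [0.01 0.23 0.09 1.43 0.01 3.14]
fixture 0.71 [249. 124.] [0.5718 0.1022 0.    ]
clamp_knob_grip 0.85 [247.  65.] [0.6376 0.1017 0.1   ]
clamp_knob_grip 0.45 [247. 113.] [0.5903 0.1013 0.1   ]
slot_1 0.65 [292. 116.] [0.5845 0.0453 0.022 ]
slot_1 0.65 [201. 114.] [0.5858 0.1647 0.022 ]
slot_1 0.57 [246. 114.] [0.5866 0.1051 0.022 ]
0.65 [0.63677097 0.10170269 0.10098176]
149 349 40 191
```

View pics/w5.png

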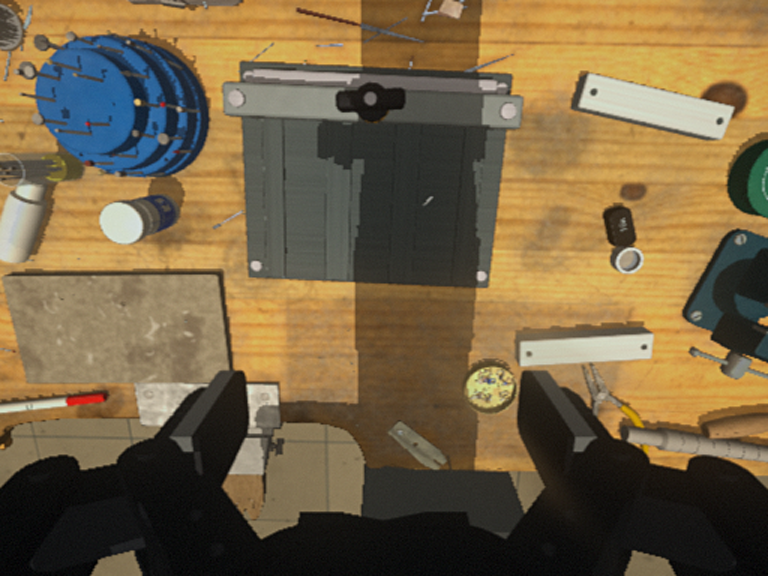

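The knob's wing lies along y with its centre at about (247,66) px. Slot points are at (292,116), (246,114) and (201,114), the two blanks are on the right, and the bottle is at (90,145).

Run:
```python
from h import *
c=cam('wrist')
print(pix2w(c,(371/1.5,99/1.5),.112),pix2w(c,(337/1.5,100/1.5),.1),pix2w(c,(405/1.5,98/1.5),.1))
for u in [(248,281),(488,287),(240,62),(512,74)]: print(np.round(pix2w(c,(u[0]/1.5,u[1]/1.5),.014),4))
plan([.6365,.103,.14],91)
```

```text
[0.63606199 0.1016714  0.112     ] [0.63627258 0.12540126 0.1       ] [0.63822803 0.07883999 0.1       ]
[0.4814 0.2222 0.014 ]
[ 0.4797 -0.0088  0.014 ]
[0.6731 0.2157 0.014 ]
[ 0.6671 -0.0136  0.014 ]
turn deg -89.9 units 0.4995 (rows >= 11 ) shift units [-0.0408 -0.4248  0.6276] rows>= 3.8
```

>>> jog_arm(
  increments=[
    [[0, 0, 0, 0, 0, -0.0455, 130], [0, 0, 0, 0, 0, -0.0455, 130], [0, 0, 0, 0, 0, -0.0455, 130], [0, 0, 0, 0, 0, -0.0455, 130], [0, 0, 0, 0, 0, -0.0455, 130], [0, 0, 0, 0, 0, -0.0455, 130], [0, 0, 0, 0, 0, -0.0455, 130], [0, 0, 0, 0, 0, -0.0455, 130], [0, 0, 0, 0, 0, -0.0455, 130], [0, 0, 0, 0, 0, -0.0455, 130], [0, 0, 0, 0, 0, -0.05, 130], [0.014, 0.142, 0.1, 0, 0, 0, 130], [0.014, 0.142, 0.1, 0, 0, 0, 130], [0.013, 0.141, 0.1, 0, 0, 0, 130], [0, 0, 0.15, 0, 0, 0, 130], [0, 0, 0.15, 0, 0, 0, 130], [0, 0, 0, 0, 0, 0, 130], [0, 0, 0, 0, 0, 0, 130]],
  ],
)

```text
clock: 15.35
tcp_pos: [0.6359, 0.1059, 0.147]
orientation: [-0.004, 0.698, 0.716, 0.003]
wrist_force: [0.6, -0.6, 0.8]
finger_gap: 0.0417
grip_force: 0.0
```

Run:
```python
from h import *
st(); plan([.6362,.103,.094],92.4)
```

```text
t 15.35 tcp [0.6359 0.1059 0.147 ] x-axis yaw 91.5 tilt z [-0.002  0.01  -1.   ] gap 0.0417 F [ 0.6 -0.6  0.8] j [0.04 0.48 0.09 1.18 0.01 1.58]
turn deg 0.9 units -0.0052 (rows >= 1 ) shift units [-0.0117  0.0006  0.212 ] rows>= 1.1
```

>>> jog_arm(
  increments=[
    [[-0.012, 0, 0.06, 0, -0.0032, -0.005, 130], [0, 0, 0.08, 0, 0, 0, 130], [0, 0, 0.072, 0, 0, 0, 130], [0, 0, 0, 0, 0, 0, 130], [0, 0, 0, 0, 0, 0, 255], [0, 0, 0, 0, 0, 0, 255], [0, 0, 0, 0, 0, 0, 255], [0, 0, 0, 0, 0, 0, 255], [0, 0, 0, 0, 0, 0, 255], [0, 0, 0, 0, 0, 0, 255]],
  ],
)

```text
clock: 16.35
tcp_pos: [0.6374, 0.1033, 0.0967]
orientation: [0.001, 0.692, 0.722, 0.001]
wrist_force: [-2.2, -0.2, 5.4]
finger_gap: 0.0108
grip_force: 41.3
```

Run:
```python
from h import *
st(); s=env.get_state(); print(np.round(s['ft_torque'],3))
```

```text
t 16.35 tcp [0.6374 0.1033 0.0967] x-axis yaw 92.4 tilt z [ 0.003  0.    -1.   ] gap 0.0108 F [-2.2 -0.2  5.4] j [ 0.04  0.51  0.01  1.07 -0.    1.57]
[ 0.004  0.503 -0.033]
```

>>> jog_arm(
  increments=[
    [[0, 0, -0.006, 0, 0, -0.042, 255], [0, 0, -0.0021, 0, 0, -0.042, 255], [0, 0, -0.0021, 0, 0, -0.042, 255], [0, 0, -0.0021, 0, 0, -0.042, 255], [0, 0, -0.0021, 0, 0, -0.042, 255], [0, 0, -0.0021, 0, 0, -0.042, 255], [0, 0, -0.0021, 0, 0, -0.042, 255], [0, 0, -0.0021, 0, 0, -0.042, 255], [0, 0, -0.0021, 0, 0, -0.042, 255], [0, 0, -0.0021, 0, 0, -0.042, 255], [0, 0, -0.0021, 0, 0, -0.042, 255], [0, 0, -0.0021, 0, 0, -0.042, 255], [0, 0, 0, 0, 0, 0, 255]],
  ],
)

```text
clock: 17.65
tcp_pos: [0.6364, 0.1024, 0.1031]
orientation: [0.0, -0.027, 1.0, -0.001]
wrist_force: [-4.3, -3.0, 7.1]
finger_gap: 0.0111
grip_force: 41.3
```

Run:
```python
from h import *
st(); s=env.get_state(); print(np.round(s['ft_torque'],3),s['tau'][5])
```

```text
t 17.65 tcp [0.6364 0.1024 0.1031] x-axis yaw -176.9 tilt z [ 0.001 -0.001 -1.   ] gap 0.0111 F [-4.3 -3.   7.1] j [ 0.04  0.51  0.02  1.08 -0.   -0.02]
[-0.571  1.053  0.039] -0.9043529815971851
```

>>> jog_arm(
  increments=[
    [[0, 0, -0.007, 0, 0, -0.042, 255], [0, 0, -0.004, 0, 0, -0.042, 255], [0, 0, -0.003, 0, 0, -0.042, 255], [0, 0, -0.003, 0, 0, -0.042, 255], [0, 0, -0.003, 0, 0, -0.042, 255], [0, 0, -0.003, 0, 0, -0.042, 255], [0, 0, 0, 0, 0, 0, 255]],
  ],
)

```text
clock: 18.35
tcp_pos: [0.6366, 0.1018, 0.1064]
orientation: [-0.001, -0.409, 0.913, -0.001]
wrist_force: [0.2, -5.0, -6.8]
finger_gap: 0.0108
grip_force: 39.6
```

Run:
```python
from h import *
st(); s=env.get_state(); print(np.round(s['ft_torque'],3),s['tau'][5])
S=cam('side'); save(S,'s1.png',(200,110,330,210),6)
```

```text
t 18.35 tcp [0.6366 0.1018 0.1064] x-axis yaw -131.7 tilt z [-0.    -0.002 -1.   ] gap 0.0108 F [ 0.2 -5.  -6.8] j [ 0.04  0.51  0.03  1.09 -0.   -0.81]
[-0.999 -0.109  0.075] -0.7765316963195801
```

View pics/s1.png

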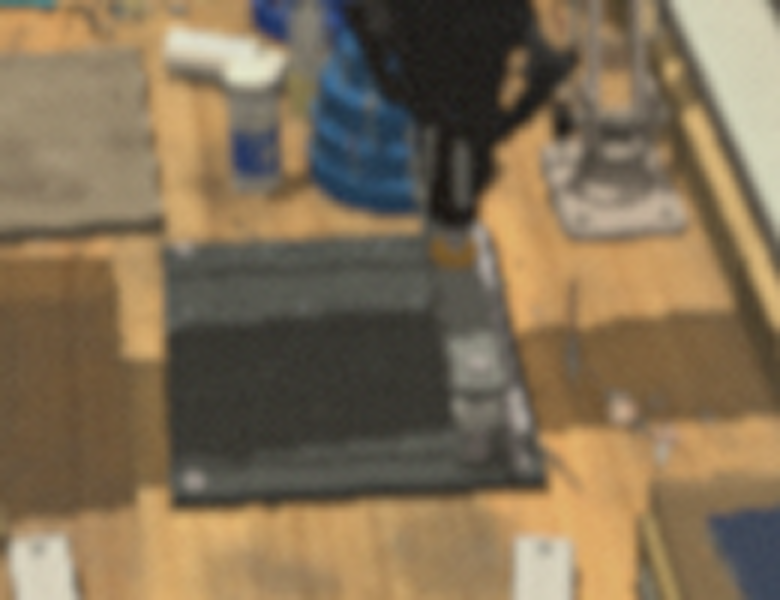

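>>> jog_arm(
  increments=[
    [[0, 0, 0.002, 0, 0, -0.04, 255], [0, 0, -0.002, 0, 0, -0.04, 255], [0, 0, -0.002, 0, 0, -0.04, 255], [0, 0, -0.002, 0, 0, -0.04, 255], [0, 0, 0, 0, 0, 0, 255], [0, 0, 0, 0, 0, 0, 255]],
  ],
)

```text
clock: 19.0
tcp_pos: [0.6369, 0.1016, 0.1083]
orientation: [-0.001, -0.622, 0.783, -0.001]
wrist_force: [-0.3, -6.1, -2.7]
finger_gap: 0.0104
grip_force: 40.2
```

Run:
```python
from h import *
st(); s=env.get_state(); print(np.round(s['ft_torque'],3),s['tau'][5])
```

```text
t 19.0 tcp [0.6369 0.1016 0.1083] x-axis yaw -103.1 tilt z [ 0.001 -0.003 -1.   ] gap 0.0104 F [-0.3 -6.1 -2.7] j [ 0.04  0.5   0.03  1.09 -0.   -1.31]
[-1.219  0.105  0.078] 0.01936105079948902
```

>>> jog_arm(
  increments=[
    [[0, 0, -0.002, 0, 0, -0.03, 255], [0, 0, -0.002, 0, 0, -0.03, 255], [0, 0, -0.002, 0, 0, -0.03, 255], [0, 0, 0, 0, 0, 0, 255], [0, 0, 0, 0, 0, 0, 255]],
  ],
)

```text
clock: 19.5
tcp_pos: [0.6372, 0.1025, 0.1092]
orientation: [-0.0, 0.726, -0.688, 0.001]
wrist_force: [3.3, -3.6, -7.6]
finger_gap: 0.0111
grip_force: 95.3
```

Run:
```python
from h import *
st(); s=env.get_state(); print(np.round(s['ft_torque'],3),s['tau'][5])
```

```text
t 19.5 tcp [0.6372 0.1025 0.1092] x-axis yaw -87.0 tilt z [ 0.001 -0.001 -1.   ] gap 0.0111 F [ 3.3 -3.6 -7.6] j [ 0.04  0.5   0.03  1.1  -0.   -1.59]
[-0.507 -0.882 -1.796] -1.7933336645364761
```

The stop has been reached, so the knob is at about 4.6. I'll back off slightly, release, and go look at blank A.

>>> jog_arm(
  increments=[
    [[0, 0, 0.003, 0, 0, 0.04, 255], [0, 0, 0.001, 0, 0, 0.03, 255], [0, 0, 0, 0, 0, 0, 255], [0, 0, 0, 0, 0, 0, 130], [0, 0, 0, 0, 0, 0, 130], [0, 0, 0, 0, 0, 0, 130], [0, 0, -0.15, 0, 0, 0, 110], [0, 0, -0.15, 0, 0, 0, 110], [0, 0, -0.15, 0, 0, 0, 110], [0, 0, 0, 0, 0, 0, 110]],
  ],
)

```text
clock: 20.5
tcp_pos: [0.6392, 0.1038, 0.2279]
orientation: [0.004, -0.649, 0.761, -0.003]
wrist_force: [0.3, -0.0, -0.2]
finger_gap: 0.048
grip_force: 0.0
```

Run:
```python
from h import *
st(); plan([.636,-.165,.22],259)
```

```text
t 20.5 tcp [0.6392 0.1038 0.2279] x-axis yaw -99.1 tilt z [ 0.011  0.001 -1.   ] gap 0.048 F [ 0.3 -0.  -0.2] j [ 0.04  0.45  0.24  1.35  0.   -1.38]
turn deg -1.9 units 0.0106 (rows >= 1 ) shift units [ 1.0578 -0.1924  0.0316] rows>= 5.4
```

>>> jog_arm(
  increments=[
    [[0.1, -0.02, 0, -0.0035, 0, 0.0106, 110], [0.16, -0.03, 0, 0, 0, 0, 110], [0.16, -0.03, 0, 0, 0, 0, 110], [0.16, -0.03, 0, 0, 0, 0, 110], [0.16, -0.03, 0, 0, 0, 0, 110], [0.16, -0.03, 0, 0, 0, 0, 110], [0.155, -0.022, 0.03, 0, 0, 0, 110], [0, 0, 0, 0, 0, 0, 110], [0, 0, 0, 0, 0, 0, 110]],
  ],
)

```text
clock: 21.4
tcp_pos: [0.6332, -0.1655, 0.2123]
orientation: [-0.004, -0.635, 0.772, 0.005]
wrist_force: [0.1, 0.4, 0.4]
finger_gap: 0.0483
grip_force: 0.0
```

Run:
```python
from h import *
st(); c=cam('wrist'); save(c,'w6.png',scale=1.2); blanks(c,'wrist')
```

```text
t 21.4 tcp [ 0.6332 -0.1655  0.2123] x-axis yaw -101.1 tilt z [-0.012  0.003 -1.   ] gap 0.0483 F [0.1 0.4 0.4] j [-0.38  0.49  0.26  1.36 -0.   -1.75]
blank 0.8 [445. 175.] centre mm [ 422.9 -110.2] size [ 38. 134.] yaw -84.5
blank 0.76 [249. 189.] centre mm [ 642.4 -137.1] size [130.  27.] yaw 79.2
```

View pics/w6.png

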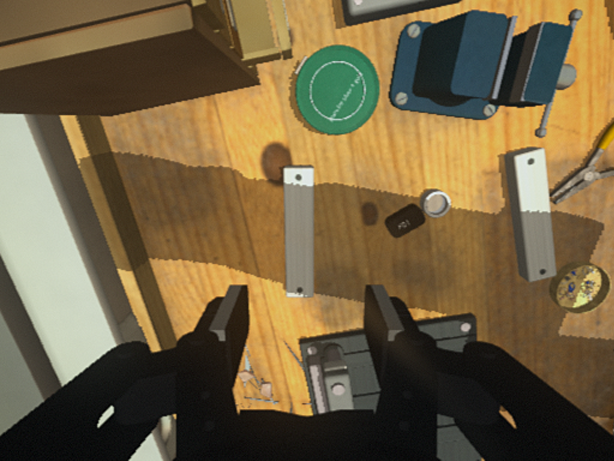

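Run:
```python
from h import *
plan([.6368,-.1666,.007],-100.8)
```

```text
turn deg 0.2 units -0.0011 (rows >= 1 ) shift units [ 0.0086 -0.0141  0.824 ] rows>= 4.1
```

>>> jog_arm(
  force=70,
  increments=[
    [[0.009, -0.014, 0, 0.0037, 0, 0, 110], [0, 0, 0.18, 0, 0, 0, 110], [0, 0, 0.18, 0, 0, 0, 110], [0, 0, 0.18, 0, 0, 0, 110], [0, 0, 0.15, 0, 0, 0, 110], [0, 0, 0.09, 0, 0, 0, 110], [0, 0, 0.044, 0, 0, 0, 110], [0, 0, 0, 0, 0, 0, 110], [0, 0, 0, 0, 0, 0, 255], [0, 0, 0, 0, 0, 0, 255], [0, 0, 0, 0, 0, 0, 255], [0, 0, 0, 0, 0, 0, 255], [0, 0, 0, 0, 0, 0, 255], [0, 0, 0, 0, 0, 0, 255]],
  ],
)

```text
clock: 22.9
tcp_pos: [0.6386, -0.1682, 0.0092]
orientation: [0.001, -0.636, 0.772, -0.002]
wrist_force: [-1.1, 1.5, 6.5]
finger_gap: 0.0257
grip_force: 69.9
```

Run:
```python
from h import *
st(); c=cam('wrist'); blanks(c,'wrist')
```

```text
t 22.9 tcp [ 0.6386 -0.1682  0.0092] x-axis yaw -101.0 tilt z [ 0.005 -0.001 -1.   ] gap 0.0257 F [-1.1  1.5  6.5] j [-0.38  0.61 -0.05  0.9   0.   -1.76]
blank 0.85 [254. 260.] centre mm [ 638.4 -162.4] size [86. 28.] yaw 79.5
```

Run:
```python
from h import *
plan([.50,.0448,.11],None)
```

```text
turn deg 0 units 0.0 (rows >= 0 ) shift units [-0.7299  0.7072 -0.403 ] rows>= 5.5
```

>>> jog_arm(
  increments=[
    [[0, 0, -0.08, 0, 0, 0, 255], [0, 0, -0.12, 0, 0, 0, 255], [0, 0, -0.12, 0, 0, 0, 255], [-0.03, 0.03, -0.08, 0, 0, 0, 255], [-0.1, 0.1, 0, 0, 0, 0, 255], [-0.12, 0.116, 0, 0, 0, 0, 255], [-0.12, 0.116, 0, 0, 0, 0, 255], [-0.12, 0.116, 0, 0, 0, 0, 255], [-0.12, 0.116, 0, 0, 0, 0, 255], [-0.12, 0.113, 0, 0, 0, 0, 255], [0, 0, 0, 0, 0, 0.04, 255], [0, 0, 0, 0, 0, 0.044, 255], [0, 0, 0, 0, 0, 0.044, 255], [0, 0, 0, 0, 0, 0.044, 255], [0, 0, 0, 0, 0, 0.044, 255], [0, 0, 0, 0, 0, 0.044, 255], [0, 0, 0, 0, 0, 0.044, 255], [0, 0, 0, 0, 0, 0.044, 255], [0, 0, 0, 0, 0, 0.044, 255], [0, 0, 0, 0, 0, 0.044, 255]],
  ],
)

```text
clock: 25.0
tcp_pos: [0.4983, 0.045, 0.107]
orientation: [0.0, -0.001, 1.0, -0.0]
wrist_force: [-0.2, 0.3, -1.9]
finger_gap: 0.0261
grip_force: 69.5
```

Run:
```python
from h import *
st(); c=cam('wrist'); save(c,'w7.png',scale=1.2); plan([.5006,.0448,.035],179.5)
for d in spotter.landmark_of('slot_1','wrist')[:3]: print(d['conf'],d['uv'],pix2w(c,d['uv'],.022))
```

```text
t 25.0 tcp [0.4983 0.045  0.107 ] x-axis yaw -179.9 tilt z [ 0.001 -0.001 -1.   ] gap 0.0261 F [-0.2  0.3 -1.9] j [-0.07  0.24 -0.36  0.96 -0.   -0.07]
turn deg -0.3 units 0.0019 (rows >= 1 ) shift units [-0.0092 -0.0009  0.288 ] rows>= 1.4
0.81 [390.6, 302.8] [0.59154565 0.16287955 0.022     ]
```

View pics/w7.png

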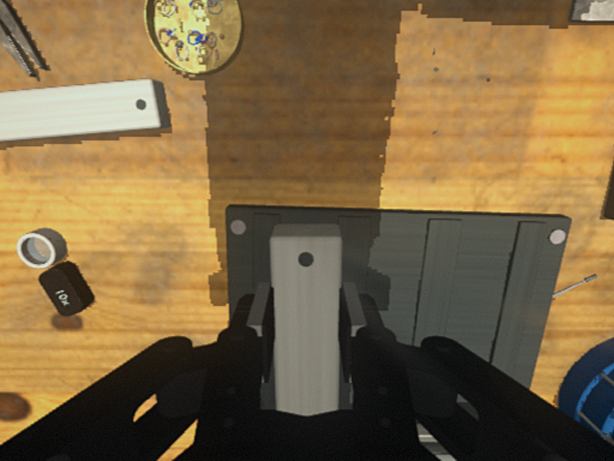

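Run:
```python
from h import *
c=cam('wrist')
for u,z in [((229,206),.014),((571,216),.014),((427,219),.016),((461,219),.016),((519,222),.016),((428,300),.016),((409,330),.016),((497,350),.016)]: print(u,np.round(pix2w(c,(u[0]/1.2,u[1]/1.2),z),4))
```

```text
(229, 206) [ 0.4774 -0.0058  0.014 ]
(571, 216) [0.4824 0.2196 0.014 ]
(427, 219) [0.4847 0.1241 0.016 ]
(461, 219) [0.4845 0.1464 0.016 ]
(519, 222) [0.4863 0.1848 0.016 ]
(428, 300) [0.5435 0.1309 0.016 ]
(409, 330) [0.5675 0.1196 0.016 ]
(497, 350) [0.5837 0.1858 0.016 ]
```

>>> jog_arm(
  increments=[
    [[-0.009, 0, 0.05, 0, 0, 0.006, 255], [0, 0, 0.1, 0, 0, 0, 255], [0, 0, 0.1, 0, 0, 0, 255], [0, 0, 0.05, 0, 0, 0, 255], [0, 0, 0.03, 0, 0, 0, 255], [0, 0, 0, 0, 0, 0, 255], [0, 0, 0, 0, 0, 0, 255]],
  ],
)

```text
clock: 25.85
tcp_pos: [0.501, 0.0452, 0.0242]
orientation: [0.0, 0.005, 1.0, -0.0]
wrist_force: [0.7, -0.1, -2.2]
finger_gap: 0.0259
grip_force: 69.5
```

Run:
```python
from h import *
st(); plan([.553,.0438,.023],179)
```

```text
t 25.85 tcp [0.501  0.0452 0.0242] x-axis yaw 179.4 tilt z [ 0.001 -0.    -1.   ] gap 0.0259 F [ 0.7 -0.1 -2.2] j [-0.07  0.34 -0.47  0.76 -0.   -0.06]
turn deg -0.4 units 0.0023 (rows >= 1 ) shift units [-0.2081 -0.0019  0.0049] rows>= 1.0
```

>>> jog_arm(
  increments=[
    [[-0.03, -0.001, 0.004, 0, 0, 0.002, 255], [-0.05, -0.001, 0, 0, 0, 0, 255], [-0.05, 0, 0, 0, 0, 0, 255], [-0.04, 0, 0, 0, 0, 0, 255], [-0.02, 0, 0, 0, 0, 0, 255], [-0.01, 0, 0, 0, 0, 0, 255], [0, 0, 0, 0, 0, 0, 255], [0, 0, 0, 0, 0, 0, 255]],
  ],
)

```text
clock: 26.65
tcp_pos: [0.5501, 0.0439, 0.0231]
orientation: [-0.0, 0.008, 1.0, -0.0]
wrist_force: [0.6, -0.4, -1.8]
finger_gap: 0.0257
grip_force: 69.5
```

>>> jog_arm(
  increments=[
    [[-0.006, 0, 0, 0, 0, 0, 255], [-0.006, 0, 0, 0, 0, 0, 255], [-0.006, 0, 0, 0, 0, 0, 255], [0, 0, 0, 0, 0, 0, 255]],
  ],
)

```text
clock: 27.05
tcp_pos: [0.5527, 0.044, 0.0226]
orientation: [-0.002, 0.009, 1.0, -0.0]
wrist_force: [-6.1, 0.2, -0.2]
finger_gap: 0.026
grip_force: 69.7
```

>>> jog_arm(
  increments=[
    [[0.002, 0, 0.006, 0, 0, 0, 255], [0, 0, 0, 0, 0, 0, 255], [0, 0, 0, 0, 0, 0, 120], [0, 0, 0, 0, 0, 0, 120], [0, 0, 0, 0, 0, 0, 120], [0.02, 0, -0.1, 0, 0, 0, 120], [0.1, 0, -0.2, 0, 0, 0, 120], [0.1, 0, -0.2, 0, 0, 0, 120], [0, 0, -0.2, 0, 0, 0, 110], [0, 0, -0.1, 0, 0, 0, 110], [0, 0, 0, 0, 0, 0, 110]],
  ],
)

```text
clock: 28.15
tcp_pos: [0.5079, 0.0446, 0.2163]
orientation: [0.005, 0.008, 1.0, -0.0]
wrist_force: [-0.1, 0.1, -0.5]
finger_gap: 0.0485
grip_force: 0.0
```

Run:
```python
from h import *
st(); c=cam('wrist'); save(c,'w8.png',scale=1.2); blanks(c,'wrist',.032); plan([.425,-.139,.2],273)
T=cam('top'); blanks(T,'top',.02)
```

```text
t 28.15 tcp [0.5079 0.0446 0.2163] x-axis yaw 179.0 tilt z [ 0.011 -0.001 -1.   ] gap 0.0485 F [-0.1  0.1 -0.5] j [-0.07  0.18 -0.16  1.22 -0.   -0.05]
blank 0.68 [113.  86.] centre mm [ 419.6 -100.6] size [ 27. 129.] yaw -85.2
blank 0.58 [255. 219.] centre mm [572.5  44. ] size [ 28. 115.] yaw -0.2
turn deg -86.0 units 0.4779 (rows >= 11 ) shift units [-0.7169 -0.3601  0.047 ] rows>= 4.0
blank 0.59 [268. 232.] centre mm [ 422.1 -111.8] size [ 31. 131.] yaw -84.8
blank 0.46 [220. 172.] centre mm [607.9  34.4] size [25.  9.] yaw 0.7
```

View pics/w8.png

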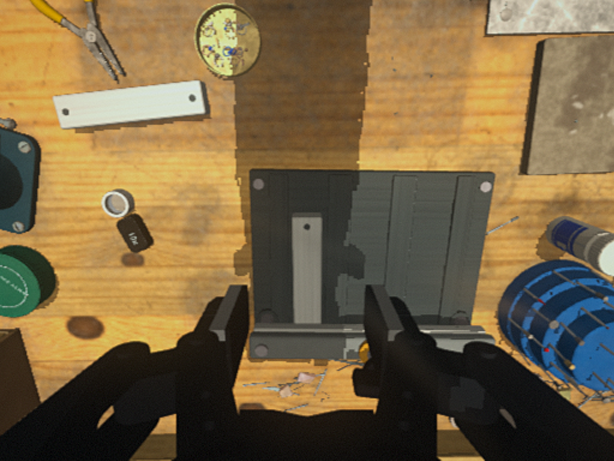

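Blank A is home in slot 1 under the bar, at (306,270) px. Blank B is still at about (130,105) px.

>>> jog_arm(
  increments=[
    [[0, 0, 0, 0, 0.0032, 0.0425, 125], [0, 0, 0, 0, 0, 0.0425, 125], [0, 0, 0, 0, 0, 0.0425, 125], [0, 0, 0, 0, 0, 0.0425, 125], [0, 0, 0, 0, 0, 0.0425, 125], [0, 0, 0, 0, 0, 0.0425, 125], [0, 0, 0, 0, 0, 0.0425, 125], [0, 0, 0, 0, 0, 0.0425, 125], [0, 0, 0, 0, 0, 0.0425, 125], [0, 0, 0, 0, 0, 0.0425, 125], [0, 0, 0, 0, 0, 0.0425, 125], [-0.15, -0.07, 0, 0, 0, 0, 125], [-0.16, -0.09, 0, 0, 0, 0, 125], [-0.15, -0.09, 0, 0, 0, 0, 125], [-0.05, -0.05, 0, 0, 0, 0, 125], [0, 0, 0, 0, 0, 0, 125], [0, 0, 0, 0, 0, 0, 125]],
  ],
)

```text
clock: 30.05
tcp_pos: [0.4405, -0.0885, 0.2106]
orientation: [-0.005, 0.677, 0.736, -0.003]
wrist_force: [-0.0, -0.2, -0.2]
finger_gap: 0.0435
grip_force: 0.0
```

Run:
```python
from h import *
st(); c=cam('wrist'); blanks(c,'wrist',.02); plan([.4211,-.0901,.008],95.2)
```

```text
t 30.05 tcp [ 0.4405 -0.0885  0.2106] x-axis yaw 94.8 tilt z [-0.011  0.002 -1.   ] gap 0.0435 F [-0.  -0.2 -0.2] j [-0.38  0.09 -0.29  1.21 -0.    1.11]
blank 0.89 [238. 178.] centre mm [ 419.5 -107.8] size [ 29. 132.] yaw -84.9
blank 0.8 [410.  50.] centre mm [577.9  44.7] size [ 33. 121.] yaw -0.6
turn deg 0.3 units -0.0015 (rows >= 1 ) shift units [-0.0013 -0.0806  0.8122] rows>= 4.1
```

>>> jog_arm(
  increments=[
    [[0.002, -0.082, 0, -0.0034, 0, 0, 125], [0, 0, 0.16, 0, 0, 0, 125], [0, 0, 0.18, 0, 0, 0, 125], [0, 0, 0.18, 0, 0, 0, 125], [0, 0, 0.15, 0, 0, 0, 125], [0, 0, 0.09, 0, 0, 0, 125], [0, 0, 0.05, 0, 0, 0, 125], [0, 0, 0, 0, 0, 0, 125], [0, 0, 0, 0, 0, 0, 255], [0, 0, 0, 0, 0, 0, 255], [0, 0, 0, 0, 0, 0, 255], [0, 0, 0, 0, 0, 0, 255], [0, 0, 0, 0, 0, 0, 255]],
  ],
)

```text
clock: 31.45
tcp_pos: [0.4213, -0.0897, 0.01]
orientation: [0.001, 0.676, 0.737, 0.001]
wrist_force: [-0.1, 1.6, 0.8]
finger_gap: 0.0262
grip_force: 69.2
```

Run:
```python
from h import *
st(); plan([.512,.165,.11],None); plan([.512,.165,.11],179)
```

```text
t 31.45 tcp [ 0.4213 -0.0897  0.01  ] x-axis yaw 94.9 tilt z [ 0.003  0.001 -1.   ] gap 0.0262 F [-0.1  1.6  0.8] j [-0.4   0.24 -0.66  0.67  0.    1.09]
turn deg 0 units 0.0 (rows >= 0 ) shift units [ 0.9844  0.4483 -0.4002] rows>= 5.8
turn deg 84.1 units -0.4673 (rows >= 10 ) shift units [-0.3451  1.0252 -0.4002] rows>= 5.8
```

>>> jog_arm(
  increments=[
    [[0, 0, -0.1, 0, 0, 0, 255], [0, 0, -0.15, 0, 0, 0, 255], [0, 0, -0.15, 0, 0, 0, 255], [0.14, 0.064, 0, 0, 0, 0, 255], [0.14, 0.064, 0, 0, 0, 0, 255], [0.14, 0.064, 0, 0, 0, 0, 255], [0.14, 0.064, 0, 0, 0, 0, 255], [0.14, 0.064, 0, 0, 0, 0, 255], [0.14, 0.064, 0, 0, 0, 0, 255], [0.144, 0.064, 0, 0, 0, 0, 255], [0, 0, 0, 0, 0, -0.0467, 255], [0, 0, 0, 0, 0, -0.0467, 255], [0, 0, 0, 0, 0, -0.0467, 255], [0, 0, 0, 0, 0, -0.0467, 255], [0, 0, 0, 0, 0, -0.0467, 255], [0, 0, 0, 0, 0, -0.0467, 255], [0, 0, 0, 0, 0, -0.0467, 255], [0, 0, 0, 0, 0, -0.0467, 255], [0, 0, 0, 0, 0, -0.0467, 255], [0, 0, 0, 0, 0, -0.0467, 255]],
  ],
)

```text
clock: 33.45
tcp_pos: [0.5111, 0.1647, 0.1098]
orientation: [0.0, 0.006, 1.0, 0.001]
wrist_force: [0.5, -0.5, -0.9]
finger_gap: 0.0261
grip_force: 69.6
```

Run:
```python
from h import *
st(); plan([.512,.1648,.0235],179)
c=cam('wrist'); blanks(c,'wrist',.032)
```

```text
t 33.45 tcp [0.5111 0.1647 0.1098] x-axis yaw 179.3 tilt z [ 0.001  0.001 -1.   ] gap 0.0261 F [ 0.5 -0.5 -0.9] j [ 0.16  0.31 -0.27  0.99  0.    0.17]
turn deg -0.3 units 0.0015 (rows >= 1 ) shift units [-0.0035  0.0005  0.345 ] rows>= 1.7
blank 0.75 [259. 247.] centre mm [559.8 164.3] size [ 46. 165.] yaw -1.3
blank 0.6 [110. 247.] centre mm [555.5  48.8] size [35. 85.] yaw -0.6
```

>>> jog_arm(
  increments=[
    [[-0.003, 0, 0.08, 0, 0, 0.002, 255], [0, 0, 0.12, 0, 0, 0, 255], [0, 0, 0.1, 0, 0, 0, 255], [0, 0, 0.044, 0, 0, 0, 255], [0, 0, 0, 0, 0, 0, 255], [-0.04, 0, 0, 0, 0, 0, 255], [-0.05, 0, 0, 0, 0, 0, 255], [-0.05, 0, 0, 0, 0, 0, 255], [-0.03, 0, 0, 0, 0, 0, 255], [-0.02, 0, 0, 0, 0, 0, 255], [0, 0, 0, 0, 0, 0, 255], [0, 0, 0, 0, 0, 0, 255]],
  ],
)

```text
clock: 34.75
tcp_pos: [0.5593, 0.1638, 0.024]
orientation: [0.0, 0.013, 1.0, 0.001]
wrist_force: [-0.3, -0.6, -2.6]
finger_gap: 0.0259
grip_force: 71.9
```

>>> jog_arm(
  increments=[
    [[-0.008, 0, 0, 0, 0, 0, 255], [-0.008, 0, 0, 0, 0, 0, 255], [-0.006, 0, 0, 0, 0, 0, 255], [-0.006, 0, 0, 0, 0, 0, 255], [0, 0, 0, 0, 0, 0, 255]],
  ],
)

```text
clock: 35.25
tcp_pos: [0.5669, 0.1636, 0.024]
orientation: [0.001, 0.012, 1.0, 0.001]
wrist_force: [-0.1, -0.2, -2.3]
finger_gap: 0.026
grip_force: 71.9
```

>>> jog_arm(
  increments=[
    [[-0.006, 0, 0, 0, 0, 0, 255], [-0.006, 0, 0, 0, 0, 0, 255], [-0.004, 0, 0, 0, 0, 0, 255], [0, 0, 0, 0, 0, 0, 255]],
  ],
)

```text
clock: 35.65
tcp_pos: [0.5695, 0.1635, 0.0236]
orientation: [-0.001, 0.012, 1.0, 0.001]
wrist_force: [-3.9, 0.9, -1.0]
finger_gap: 0.026
grip_force: 72.0
```

>>> jog_arm(
  increments=[
    [[0.001, 0, 0.006, 0, 0, 0, 255], [0, 0, 0, 0, 0, 0, 255], [0, 0, 0, 0, 0, 0, 120], [0, 0, 0, 0, 0, 0, 120], [0, 0, 0, 0, 0, 0, 120], [0.02, 0, -0.1, 0, 0, 0, 120], [0.1, 0, -0.2, 0, 0, 0, 120], [0.12, -0.1, -0.2, 0, 0, 0, 120], [0.05, -0.1, -0.2, 0, 0, 0, 130], [0, 0, -0.06, 0, 0, 0, 130], [0, 0, 0, 0, 0, 0, 130], [0, 0, 0, 0, 0, 0, 130], [0, 0, 0, 0, 0, 0, 130]],
  ],
)

```text
clock: 36.95
tcp_pos: [0.5068, 0.1234, 0.1886]
orientation: [-0.0, 0.012, 1.0, 0.001]
wrist_force: [-0.0, -0.9, -0.9]
finger_gap: 0.0416
grip_force: 0.0
```

Run:
```python
from h import *
st(); c=cam('wrist'); save(c,'w9.png',(120,100,440,340),2.4); blanks(c,'wrist',.032)
for d in spotter.landmark_of('slot_1','wrist')[:3]: print(d['conf'],pix2w(c,d['uv'],.022))
```

```text
t 36.95 tcp [0.5068 0.1234 0.1886] x-axis yaw 178.6 tilt z [-0.001  0.001 -1.   ] gap 0.0416 F [-0.  -0.9 -0.9] j [ 0.08  0.23 -0.17  1.17  0.    0.11]
blank 0.87 [292. 228.] centre mm [576.  162.7] size [ 29. 117.] yaw -1.5
blank 0.63 [178. 221.] centre mm [557.   46.5] size [85. 33.] yaw 0.5
0.87 [0.58542207 0.10367501 0.022     ]
0.77 [0.58735397 0.16072324 0.022     ]
```

View pics/w9.png

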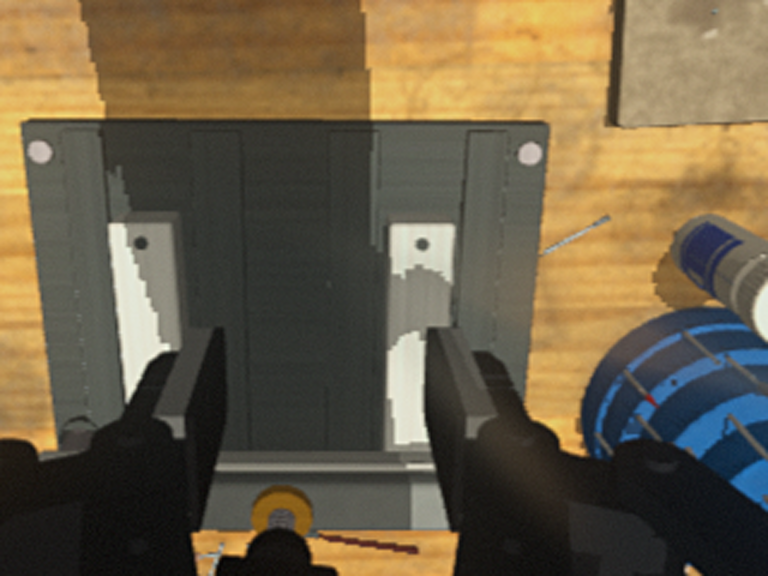

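Both blanks are home, with their front edges level at about row 222 px. Now to clamp them.

>>> jog_arm(
  force=60,
  increments=[
    [[0, 0, 0, 0, 0, -0.0457, 130], [0, 0, 0, 0, 0, -0.0457, 130], [0, 0, 0, 0, 0, -0.0457, 130], [0, 0, 0, 0, 0, -0.0457, 130], [0, 0, 0, 0, 0, -0.0457, 130], [0, 0, 0, 0, 0, -0.0457, 130], [0, 0, 0, 0, 0, -0.0457, 130], [0, 0, 0, 0, 0, -0.0457, 130], [0, 0, 0, 0, 0, -0.0457, 130], [0, 0, 0, 0, 0, -0.0457, 130], [0, -0.17, 0, 0, 0, 0, 130], [0, -0.18, 0, 0, 0, 0, 130], [0, -0.17, 0, 0, 0, 0, 130], [0, 0, 0, 0, 0, 0, 130], [0, 0, 0, 0, 0, 0, 130]],
  ],
)

```text
clock: 38.6
tcp_pos: [0.6354, 0.1025, 0.1879]
orientation: [-0.001, -0.648, 0.761, 0.001]
wrist_force: [-1.1, -0.5, -0.5]
finger_gap: 0.0416
grip_force: 0.0
```

Run:
```python
from h import *
st(); plan([.637,.1025,.108],261)
c=cam('wrist')
for d in spotter.landmark_of('clamp_knob_grip','wrist')[:2]: print(d['conf'],d['uv'],pix2w(c,d['uv'],.1126))
for d in spotter.cut_out('clamp_knob','wrist')[:1]:
    p=np.argwhere(d['region'])[:,::-1]; w=np.array([pix2w(c,q,.12)[:2] for q in p]); U,s_,V=np.linalg.svd(w-w.mean(0),full_matrices=False); print(len(p),w.mean(0),np.degrees(np.arctan2(V[0,1],V[0,0])),s_)
save(c,'w10.png')
```

```text
t 38.6 tcp [0.6354 0.1025 0.1879] x-axis yaw -99.2 tilt z [-0.002  0.001 -1.   ] gap 0.0416 F [-1.1 -0.5 -0.5] j [ 0.03  0.46  0.16  1.27  0.   -1.38]
turn deg 0.2 units -0.001 (rows >= 1 ) shift units [-0.0011 -0.0061  0.3194] rows>= 1.6
0.91 [251.2, 202.6] [0.63700068 0.10114091 0.1126    ]
1407 [0.63536459 0.09911867] 80.2954045421084 [0.46499359 0.19755017]
```

>>> jog_arm(
  increments=[
    [[0, -0.006, 0.12, 0, 0, 0, 130], [0, 0, 0.12, 0, 0, 0, 130], [0, 0, 0.079, 0, 0, 0, 130], [0, 0, 0, 0, 0, 0, 130], [0, 0, 0, 0, 0, 0, 255], [0, 0, 0, 0, 0, 0, 255], [0, 0, 0, 0, 0, 0, 255], [0, 0, 0, 0, 0, 0, 255], [0, 0, 0, 0, 0, 0, 255], [0, 0, 0, 0, 0, 0, 255]],
  ],
)

```text
clock: 39.75
tcp_pos: [0.6375, 0.1028, 0.1129]
orientation: [0.002, -0.648, 0.761, -0.0]
wrist_force: [-3.5, 1.0, 6.6]
finger_gap: 0.01
grip_force: 59.5
```

>>> jog_arm(
  increments=[
    [[0, 0, 0.0023, 0, 0, 0.0455, 255], [0, 0, 0.0023, 0, 0, 0.0455, 255], [0, 0, 0.0023, 0, 0, 0.0455, 255], [0, 0, 0.0023, 0, 0, 0.0455, 255], [0, 0, 0.0023, 0, 0, 0.0455, 255], [0, 0, 0.0023, 0, 0, 0.0455, 255], [0, 0, 0.0023, 0, 0, 0.0455, 255], [0, 0, 0.0023, 0, 0, 0.0455, 255], [0, 0, 0.0023, 0, 0, 0.0455, 255], [0, 0, 0.0023, 0, 0, 0.0455, 255], [0, 0, 0.0023, 0, 0, 0.0455, 255], [0, 0, 0, 0, 0, 0, 255]],
  ],
)

```text
clock: 40.95
tcp_pos: [0.6379, 0.1022, 0.1066]
orientation: [0.002, 0.082, 0.997, 0.0]
wrist_force: [-3.3, -1.3, 6.1]
finger_gap: 0.0101
grip_force: 59.5
```

Run:
```python
from h import *
st(); s=env.get_state(); print(np.round(s['ft_torque'],3),s['grip_force'])
```

```text
t 40.95 tcp [0.6379 0.1022 0.1066] x-axis yaw 170.6 tilt z [ 0.004  0.001 -1.   ] gap 0.0101 F [-3.3 -1.3  6.1] j [0.03 0.5  0.02 1.09 0.   0.2 ]
[-0.314  0.71  -0.116] 59.46791589260101
```

>>> jog_arm(
  increments=[
    [[0, 0, 0.002, 0, 0, 0.03, 255], [0, 0, 0.0015, 0, 0, 0.03, 255], [0, 0, 0.0015, 0, 0, 0.03, 255], [0, 0, 0, 0, 0, 0, 255], [0, 0, 0, 0, 0, 0, 255]],
  ],
)

```text
clock: 41.45
tcp_pos: [0.6378, 0.102, 0.1055]
orientation: [0.002, 0.221, 0.975, 0.001]
wrist_force: [-2.3, -1.8, 8.0]
finger_gap: 0.0105
grip_force: 59.6
```

Run:
```python
from h import *
st(); s=env.get_state(); print(np.round(s['ft_torque'],3),s['grip_force'])
```

```text
t 41.45 tcp [0.6378 0.102  0.1055] x-axis yaw 154.5 tilt z [ 0.004  0.    -1.   ] gap 0.0105 F [-2.3 -1.8  8. ] j [0.03 0.5  0.02 1.08 0.   0.48]
[-0.399  0.756 -0.077] 59.554656744003296
```

>>> jog_arm(
  increments=[
    [[0, 0, 0.001, 0, 0, 0.02, 255], [0, 0, 0.001, 0, 0, 0.02, 255], [0, 0, 0, 0, 0, 0, 255], [0, 0, 0, 0, 0, 0, 255]],
  ],
)

```text
clock: 41.85
tcp_pos: [0.6378, 0.102, 0.105]
orientation: [0.002, 0.281, 0.96, 0.001]
wrist_force: [-3.3, -1.7, 8.0]
finger_gap: 0.0103
grip_force: 59.6
```

Run:
```python
from h import *
st(); s=env.get_state(); print(np.round(s['ft_torque'],3),s['grip_force'])
```

```text
t 41.85 tcp [0.6378 0.102  0.105 ] x-axis yaw 147.3 tilt z [ 0.004  0.    -1.   ] gap 0.0103 F [-3.3 -1.7  8. ] j [0.03 0.5  0.02 1.08 0.   0.6 ]
[-0.433  0.759 -0.109] 59.56356883049011
```

>>> jog_arm(
  increments=[
    [[0, 0, 0.001, 0, 0, 0.02, 255], [0, 0, 0.001, 0, 0, 0.02, 255], [0, 0, 0, 0, 0, 0.015, 255], [0, 0, 0, 0, 0, 0, 255], [0, 0, 0, 0, 0, 0, 255]],
  ],
)

```text
clock: 42.35
tcp_pos: [0.6377, 0.102, 0.1045]
orientation: [0.002, 0.363, 0.932, 0.001]
wrist_force: [-4.2, -1.3, 8.1]
finger_gap: 0.0104
grip_force: 59.7
```

Run:
```python
from h import *
st(); s=env.get_state(); print(np.round(s['ft_torque'],3),s['grip_force'])
```

```text
t 42.35 tcp [0.6377 0.102  0.1045] x-axis yaw 137.5 tilt z [ 0.004  0.    -1.   ] gap 0.0104 F [-4.2 -1.3  8.1] j [ 0.03  0.51  0.02  1.08 -0.    0.78]
[-0.503  0.901  0.191] 59.669228196144104
```

>>> jog_arm(
  increments=[
    [[0, 0, 0, 0, 0, 0.02, 255], [0, 0, 0, 0, 0, 0.02, 255], [0, 0, 0, 0, 0, 0, 255], [0, 0, 0, 0, 0, 0, 255]],
  ],
)

```text
clock: 42.75
tcp_pos: [0.6377, 0.1019, 0.1044]
orientation: [0.002, 0.42, 0.907, 0.001]
wrist_force: [-2.9, -2.2, 6.7]
finger_gap: 0.0106
grip_force: 60.0
```

Run:
```python
from h import *
st(); s=env.get_state(); print(np.round(s['ft_torque'],3),s['grip_force'])
```

```text
t 42.75 tcp [0.6377 0.1019 0.1044] x-axis yaw 130.3 tilt z [ 0.004 -0.    -1.   ] gap 0.0106 F [-2.9 -2.2  6.7] j [ 0.03  0.51  0.02  1.08 -0.    0.9 ]
[-0.516  0.846  0.628] 59.98678743839264
```

>>> jog_arm(
  increments=[
    [[0, 0, 0, 0, 0, 0.02, 255], [0, 0, 0, 0, 0, 0, 255], [0, 0, 0, 0, 0, 0, 255]],
  ],
)

```text
clock: 43.05
tcp_pos: [0.6376, 0.1019, 0.1044]
orientation: [0.002, 0.448, 0.894, 0.001]
wrist_force: [-3.4, -2.7, 7.3]
finger_gap: 0.0104
grip_force: 60.9
```

Run:
```python
from h import *
st(); s=env.get_state(); print(np.round(s['ft_torque'],3),s['grip_force'])
```

```text
t 43.05 tcp [0.6376 0.1019 0.1044] x-axis yaw 126.7 tilt z [ 0.004 -0.    -1.   ] gap 0.0104 F [-3.4 -2.7  7.3] j [ 0.03  0.51  0.02  1.08 -0.    0.96]
[-0.547  0.895  0.787] 60.87551414966583
```

Clamped. I'll release, retreat, and check.

>>> jog_arm(
  increments=[
    [[0, 0, 0, 0, 0, 0, 120], [0, 0, 0, 0, 0, 0, 120], [0, 0, 0, 0, 0, 0, 120], [0, 0, -0.15, 0, 0, 0, 120], [0, 0, -0.15, 0, 0, 0, 120], [0, 0, -0.15, 0, 0, 0, 120], [0.07, -0.09, -0.08, 0, 0, 0, 60], [0.13, -0.16, -0.08, 0, 0, 0, 0], [0.13, -0.16, 0, 0, 0, 0, 0], [0, 0, 0, 0, 0, 0, 0], [0, 0, 0, 0, 0, 0, 0], [0, 0, 0, 0, 0, 0, 0]],
  ],
)

```text
clock: 44.25
tcp_pos: [0.5133, 0.1071, 0.2528]
orientation: [0.001, 0.449, 0.894, 0.001]
wrist_force: [-0.3, 0.3, -0.4]
finger_gap: 0.0857
grip_force: 0.0
```

Run:
```python
from h import *
st(); c=cam('wrist'); save(c,'w11.png',scale=1.4)
S=cam('side'); T=cam('top')
k=spotter.landmark_of('clamp_knob_grip','wrist'); s=spotter.landmark_of('clamp_knob_grip','side')
if k and s: print(np.round(tri([(c,k[0]['uv']),(S,s[0]['uv'])]),4))
for d in spotter.cut_out('clamp_knob','wrist')[:1]:
    p=np.argwhere(d['region'])[:,::-1]; w=np.array([pix2w(c,q,.115)[:2] for q in p]); U,s_,V=np.linalg.svd(w-w.mean(0),full_matrices=False); print(len(p),w.mean(0),np.degrees(np.arctan2(V[0,1],V[0,0])),s_)
blanks(c,'wrist',.032)
for n in ['flux_tin','loupe','cut_lube']: print(n,[(round(d['conf'],2),np.round(d['uv'])) for d in spotter.landmark_of(n,'top')[:2]])
```

```text
t 44.25 tcp [0.5133 0.1071 0.2528] x-axis yaw 126.6 tilt z [ 0.003  0.001 -1.   ] gap 0.0857 F [-0.3  0.3 -0.4] j [ 0.05  0.21 -0.04  1.32  0.    0.98]
[0.6328 0.1003 0.1076]
473 [0.62246912 0.10744747] -49.26629875908565 [0.20389636 0.11102706]
blank 0.98 [324. 158.] centre mm [574.7 163.9] size [ 29. 108.] yaw -1.6
blank 0.77 [263. 226.] centre mm [571.2  47. ] size [ 32. 108.] yaw -0.6
flux_tin [(0.75, array([311., 179.])), (0.71, array([356., 201.]))]
loupe [(0.47, array([276., 197.]))]
cut_lube [(0.49, array([275., 196.])), (0.16, array([219., 178.]))]
```

View pics/w11.png

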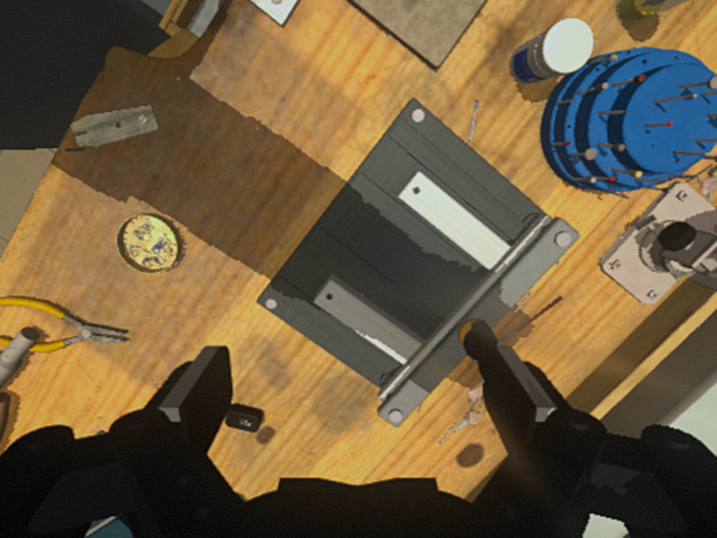

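The picture shows both blanks under the bar at (455,220) and (365,320) px, the bystanders untouched and the arm clear. Handing in.

```bash
python3 -c "
from workcell import ticket
print(ticket.hand_in())"
```

```text
the job is handed in; nothing more can be done
None
```

The engraving job is set up and handed in, but the hand-in returned no verdict: both blanks present are against the back stop in the two outer slots, the knob is screwed down firmly, the left dial is at mark 1 and the right at mark 4, and nothing else on the bench was touched.

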